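# Fetch the pot from behind the bottles in the print-cleaning tray

### The job

The orange-lidded pot stands in the black tray behind the green and the blue bottle. First stand both bottles on the yellow side board, then fetch the pot and stand it in the middle of the cork coaster beside the print, and only after that put each bottle back in the middle of the tray disc of its own colour. Keep all of them upright and set them down rather than drop them, and leave the white-lidded pot and the roll of tape in the tray where they are.

Things in the scene. Friction and masses are not known exactly. Their poses are not given: they have to be found in the camera images.
- green_bottle: Upright closed green plastic bottle with a green cap and a white label band, 150 mm tall; it starts on the green disc in the tray. Cap: cylinder 34 mm across, 118 to 150 mm above the origin, to grip from above; body 48 mm across up to 100 mm, tapering to a 24 mm neck. About 220 g, can tip over. Origin at the centre of its underside, z up; yaw means nothing.
- blue_bottle: Upright closed blue plastic bottle with a blue cap and a white label band, 150 mm tall; it starts on the blue disc in the tray. Cap: cylinder 34 mm across, 118 to 150 mm above the origin, to grip from above; body 48 mm across up to 100 mm, tapering to a 24 mm neck. About 220 g, can tip over. Origin at the centre of its underside, z up; yaw means nothing.
- orange_pot: Low round pot, white below with an orange lid, 42 mm tall; the lid (upper 14 mm) is 48 mm across, the body 46 mm, 120 g. Origin at the centre of its underside, z up. On the tray floor about 58 mm behind the line of the discs (tray's +x), about midway; the white-lidded pot and the tape stand left and right of it, about 90 mm away centre to centre.
- tray: Shallow black tray fixed to the table, 190 mm (x) by 270 mm (y), floor 4 mm thick, rim 12 mm high and 5 mm thick. Origin at the centre of its underside at table height; its x axis points from the side with the discs and bottles (nearer the robot) to the side with the pots, y along its length.
- green_disc: Flat green disc fixed on the tray floor, 64 mm across, 3 mm thick, with a tab 40 mm wide to 60 mm out along the tray's -x: the green bottle's place. Origin at the centre of its underside, 4 mm above the table; the bottle stands 3 mm higher, on top. Axes parallel to the tray's. It is 68 mm from the blue disc, side by side along the tray's y; which is left varies.
- blue_disc: Flat blue disc fixed on the tray floor, 64 mm across, 3 mm thick, with a tab 40 mm wide to 60 mm out along the tray's -x: the blue bottle's place. Origin at the centre of its underside, 4 mm above the table; the bottle stands 3 mm higher, on top. Axes parallel to the tray's. It is 68 mm from the green disc, side by side along the tray's y; which is left varies.
- side_board: Plain yellow board fixed to the table at one side of the tray (left or right varies), 220 mm along its x, 130 mm along its y, 6 mm thick: the place for both bottles while the pot is fetched. Origin at the centre of its underside; the upper face is 6 mm above it.
- coaster: Round cork coaster fixed to the table at the other side of the tray, 76 mm across, 4 mm thick. Origin at the centre of its underside; the upper face is 4 mm above it. A mounted landscape print 100 mm square and 4 mm thick lies beside it, centred 100 mm along the coaster's +x.
- white_pot: Low round pot like the orange-lidded one but with a white lid, 42 mm tall and 48 mm across, at the left or right end of the tray; to be left alone. Origin at the centre of its underside.
- tape: Roll of red tape lying flat (a ring 52 mm across with a 38 mm hole, 22 mm tall), at the other end of the tray; to be left alone. Origin at the centre of its underside.
Mind the look-alikes: they are no part of the job. There is more than one size of the green_bottle; the one meant has the size given above.

How it is judged:
By the outcome, as a careful person would: the job done as asked, in the order asked, and still so for the second after the job is handed in, with the robot touching nothing.
It also fails if it takes over 107 s, if anything falls off the work surface, if the arm or the gripper's body presses on something with over 40 N, if the wrist force passes 120 N, or if a joint passes its speed limit or range.

### The arm

A 7-joint arm with a two-finger parallel gripper is mounted at the origin on the work surface. World frame = base frame: x ahead of the robot, y to its left, z up, the work surface at z = 0. Lengths are in m, angles in rad, forces in N, time in s.
With the tool pointing down it reaches from about 0.4 to 0.875 m from the base axis. Payload 6.5 kg.
Tool frame: the origin (TCP) lies between the finger pads; the fingertips stand 8 mm ahead of it and the grasp point (between the pads) lies 11 mm behind it; y points along the fingers, z is the direction in which the jaws open and shut, and the axes are right-handed (so a half turn about y gives the same grasp; the last joint's range is limited). The gripper opens to 88 mm and grips with 3 to 60 N. Pads are 18 mm wide; open, the fingers measure 123 mm over their backs; the gripper's body (75 mm by 187 mm) begins 45 mm behind the grasp point.
Start: joints at [1.156, 0.536, -0.004, 1.538, 0.003, 1.067, -0.071], TCP at [0.222, -0.611, 0.247] pointing down, gripper open.
Joint ranges: [-2.7, 2.7], [-0.37, 2.16], [-1.27, 1.26], [0.24, 2.4], [-1.31, 4.45], [0.19, 1.91], [-2.76, 2.76]. Speed limits (rad/s): [2.39, 2.39, 3.14, 3.14, 3.14, 3.14, 3.14].

### API

Orientations are given as a rotation vector (axis times angle).
In Python, from station import * gives the robot as it stands. The module is installed in compiled form; this text tells all that it offers.
- The arm moves only by the shell command python3 -m handwheel 'ROWS'. ROWS is JSON, a list of rows, each an object with "grip": the closure, from -1 (fully open) to 1 (shut), so that 0 is half open; "xyz": the shift along the tool's x, y, z each as a share of 50 cm, from -1 to 1, a list of three; "yaw": the turn about the tool's y as a share of pi rad, from -1 to 1. In form: [{"grip": grip, "xyz": [dx, dy, dz], "yaw": yaw}, ...]. A call has 1 to 5 rows; each row is the pose to reach, as a shift and turn from the pose commanded when the call began, along the tool's axes at that moment, turning the shorter way round; what a row does not reach only later rows make up. A row lasts 1/8 s, in which the tool goes at most 62.5 mm and 10.7 degrees, less where a joint would pass 70% of its speed; a pose out of reach is approached as far as the arm can. A call with a number of a shift or a turn outside -1 to 1 is refused whole. A call with a gripper value outside its range is refused whole. The fingers move at their own pace and stop on an object; the grip force is fixed at half the most. Time passes only in rows, so rows that repeat a pose let the fingers close. It gives the time, the measured TCP pose, the force and the opening at its end, in the units of the state.
- state(): the state, without advancing time (a new reading comes with each control period).
- camera(name): name is "side" or "top"; returns a dict with "pixels" (384x512x3 uint8, blue, green, red), "camera_matrix" (3x3 intrinsics, pixels), "R" (3x3) and "t" (3): a world point X has camera coordinates R X + t. Camera axes: x right, y down, z forward; pixel columns grow to the right and rows downward; lengths in m; the calibration is good to about 2 mm. A picture is of the moment at which its call begins. There is no depth.
- close_job(): hands the job in, once; it reports no verdict.
The state is a dict: "t": time; "qpos": joint angles; "joint_vel": joint speeds; "joint_efforts": joint torques, N m; "tool_pos": TCP position; "tcp_rot": TCP orientation; "contact_force": force on the tool from outside, world axes, zero at the start; "wrist_torque": the same for the moment, N m; "width": opening from 0.0 (shut) to 1.0 (fully open).
Only numpy, scipy, OpenCV 4.12 (cv2) and the standard library are available. Lean on these libraries where they do the work, as an engineer would, in place of code of your own. Each camera call takes 0.05 s, during which the arm holds its last target.

## Working session

There is one attempt and no reset: what is moved stays moved. The work goes in short steps, Python scripts to look and compute and a shell command to move; the robot and the scene stay as the last step left them, time stands still between calls to the robot, and variables do not carry over. Pictures are saved under pics/ and viewed, and the job is handed in when it is done.

```bash
mkdir -p pics
python3 - <<'E'
from station import *
import cv2,numpy as np
s=state()
for k in s: print(k,np.round(s[k],4))
from scipy.spatial.transform import Rotation as R
print(R.from_rotvec(s['tcp_rot']).as_matrix().round(3))
for n in('side','top'):
    c=camera(n);cv2.imwrite(f'pics/{n}0.png',c['pixels']);print(n,c['camera_matrix'],c['R'],c['t'])
E
```

```text
t 0.0
qpos [ 1.1558  0.5371 -0.0045  1.5388  0.0026  1.0673 -0.0712]
joint_vel [-0.0004  0.0011 -0.0002  0.0003  0.0014 -0.0003 -0.0023]
joint_efforts [-5.00000e-04 -5.70988e+01  9.90700e-01 -2.51600e+01 -5.62000e-02
  1.81000e-02  2.00000e-04]
tool_pos [ 0.222  -0.6103  0.2459]
tcp_rot [-0.3586  2.0335 -2.0302]
contact_force [-0.0202  0.4514 -0.3075]
wrist_torque [0.0556 0.0263 0.0198]
width 1.0012
[[-0.94  -0.001  0.342]
 [-0.342  0.002 -0.94 ]
 [ 0.    -1.    -0.002]]
side [[462.44056545   0.         258.02479956]
 [  0.         462.44056545 196.1564211 ]
 [  0.           0.           1.        ]] [[-0.99182566 -0.12674443 -0.01475506]
 [-0.05599154  0.53620494 -0.84222871]
 [ 0.11465953 -0.83451789 -0.53891844]] [0.49216304 0.06820299 0.96196627]
top [[494.39931744   0.         256.13320339]
 [  0.         494.39931744 194.30219553]
 [  0.           0.           1.        ]] [[-0.01377108 -0.99985456  0.01006049]
 [-0.99333232  0.01252811 -0.11460348]
 [ 0.11446077 -0.01157162 -0.99336037]] [-0.01446063  0.50852437  1.25834829]
```

View pics/side0.png

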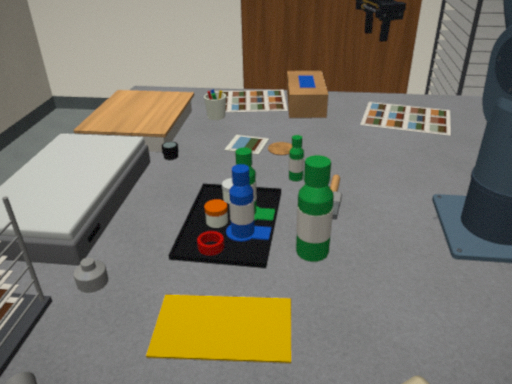

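View pics/top0.png

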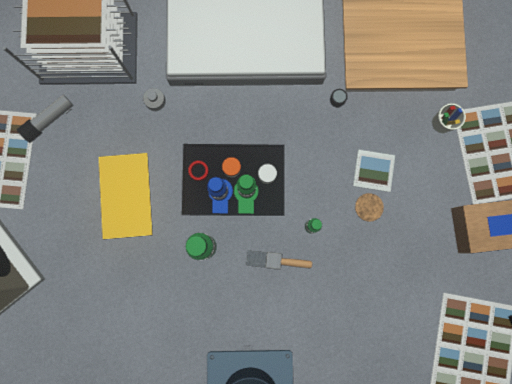

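Candidates for the green bottle, in the top view: the large one at (200,246), the small one at (315,226), and the one in the tray on the green disc at (246,186). I choose the tray one by the description. I'll check it in a close crop.

Run:
```python
import cv2
a=cv2.imread('pics/top0.png')[130:260,90:290]
cv2.imwrite('pics/tc.png',cv2.resize(a,None,fx=4,fy=4,interpolation=cv2.INTER_CUBIC))
a=cv2.imread('pics/side0.png')[130:270,170:350]
cv2.imwrite('pics/sc.png',cv2.resize(a,None,fx=4,fy=4,interpolation=cv2.INTER_CUBIC))
a=cv2.imread('pics/top0.png')[140:230,290:410]
cv2.imwrite('pics/cc.png',cv2.resize(a,None,fx=5,fy=5,interpolation=cv2.INTER_CUBIC))
```

```text
(no output)
```

View pics/tc.png

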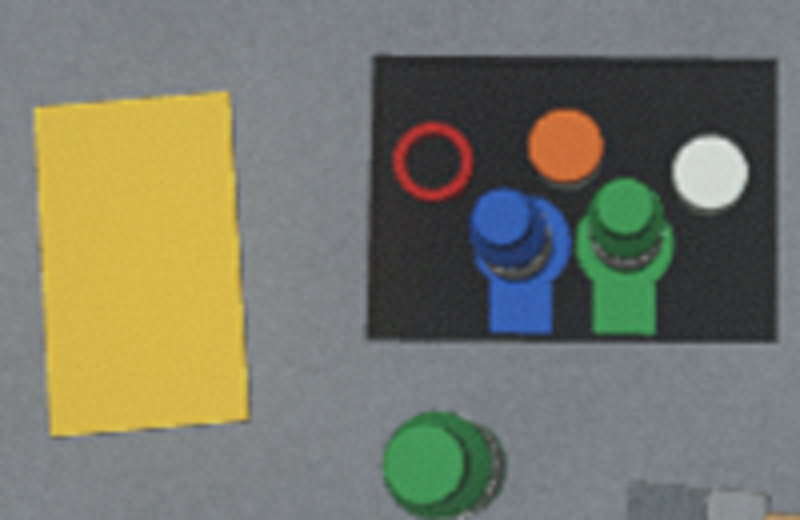

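View pics/sc.png

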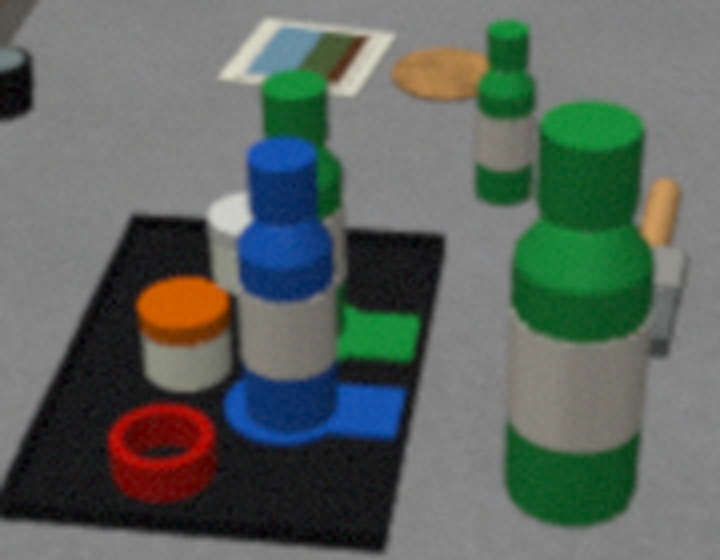

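View pics/cc.png

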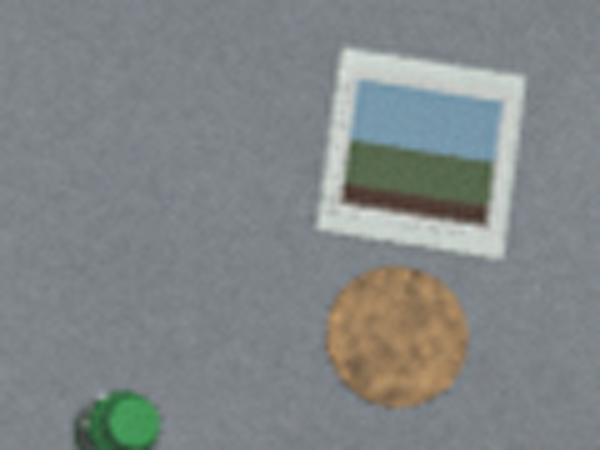

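```bash
cat > h.py <<'E'
import numpy as np
CAM={'top':(np.array([[494.39931744,0,256.13320339],[0,494.39931744,194.30219553],[0,0,1]]),np.array([[-0.01377108,-0.99985456,0.01006049],[-0.99333232,0.01252811,-0.11460348],[0.11446077,-0.01157162,-0.99336037]]),np.array([-0.01446063,0.50852437,1.25834829])),
'side':(np.array([[462.44056545,0,258.02479956],[0,462.44056545,196.1564211],[0,0,1]]),np.array([[-0.99182566,-0.12674443,-0.01475506],[-0.05599154,0.53620494,-0.84222871],[0.11465953,-0.83451789,-0.53891844]]),np.array([0.49216304,0.06820299,0.96196627]))}
def w(cam,u,v,z,off=None):
    if off: # crop (u0,v0,scale)
        u=off[0]+(u+.5)/off[2]-.5; v=off[1]+(v+.5)/off[2]-.5
    K,R,t=CAM[cam]; d=R.T@np.linalg.solve(K,[u,v,1.]); c=-R.T@t
    return (c+d*(z-c[2])/d[2]).round(4)
E
python3 - <<'E'
from h import *
T=(90,130,4);C=(290,140,5);S=(170,130,4)
for n,u,v,z in [('greencap',626,208,.157),('bluecap',502,217,.157),('orange',566,146,.046),('white',711,172,.046),('tape',433,161,.026),('gdisc',625,241,.007),('bdisc',521,241,.007),('gtabL',593,333,.007),('gtabR',656,333,.007),('btabL',489,333,.007),('btabR',552,333,.007),
('t1',375,57,.012),('t2',777,60,.012),('t3',777,342,.012),('t4',368,340,.012),('b1',35,107,.006),('b2',229,92,.006),('b3',248,420,.006),('b4',51,436,.006),('bigcap',425,466,.24)]:print(n,w('top',u,v,z,T))
for n,u,v,z in [('coaster',398,337,.004),('p',342,48,.004),('p',525,75,.004),('p',504,258,.004),('p',317,229,.004),('smallcap',133,420,.11)]:print(n,w('top',u,v,z,C))
for n,u,v,z in [('greencap',295,86,.157),('bluecap',283,155,.157),('bluebase',288,404,.007),('orange',186,302,.046),('bdisc',290,405,.007),('bigcap',592,130,.225),('bigbase',570,485,0),('smallcap',508,32,.11),('coaster',444,73,.004)]:print(n,w('side',u,v,z,S))
E
```

```text
greencap [0.5239 0.0034 0.157 ]
bluecap [0.5194 0.0763 0.157 ]
orange [0.5805 0.0427 0.046 ]
white [ 0.5624 -0.0508  0.046 ]
tape [0.5751 0.1307 0.026 ]
gdisc [0.523  0.0056 0.007 ]
bdisc [0.5239 0.0745 0.007 ]
gtabL [0.4622 0.0274 0.007 ]
gtabR [ 0.4616 -0.0141  0.007 ]
btabL [0.4631 0.0959 0.007 ]
btabR [0.4625 0.0544 0.007 ]
t1 [0.6481 0.1708 0.012 ]
t2 [ 0.643  -0.0973  0.012 ]
t3 [ 0.4543 -0.0935  0.012 ]
t4 [0.4591 0.1748 0.012 ]
b1 [0.6181 0.3979 0.006 ]
b2 [0.6267 0.2689 0.006 ]
b3 [0.408 0.254 0.006]
b4 [0.3993 0.3825 0.006 ]
bigcap [0.3737 0.1122 0.24  ]
coaster [ 0.4735 -0.3211  0.004 ]
p [ 0.6299 -0.2972  0.004 ]
p [ 0.614  -0.3952  0.004 ]
p [ 0.515  -0.3794  0.004 ]
p [ 0.5318 -0.2801  0.004 ]
smallcap [ 0.4256 -0.165   0.11  ]
greencap [0.5231 0.0045 0.157 ]
bluecap [0.5178 0.0756 0.157 ]
bluebase [0.5213 0.0714 0.007 ]
orange [0.5789 0.0406 0.046 ]
bdisc [0.5201 0.0722 0.007 ]
bigcap [0.3749 0.1627 0.225 ]
bigbase [0.3744 0.1129 0.    ]
smallcap [ 0.4242 -0.1677  0.11  ]
coaster [ 0.474  -0.3211  0.004 ]
```

The crops show the 150 mm green bottle on the green disc at (626,208), with the blue bottle beside it. The larger and smaller green ones stand outside the tray. Moving towards the green bottle, jaws opening along world x.

```bash
cat >> h.py <<'E'
def plan(x,y,z,a=0.0):
    """command from present pose to TCP x,y,z with tool z at world angle a (deg)"""
    from station import state
    from scipy.spatial.transform import Rotation as Ro
    s=state();M=Ro.from_rotvec(s['tcp_rot']).as_matrix()
    d=M.T@(np.array([x,y,z])-s['tool_pos'])
    cur=np.degrees(np.arctan2(M[1,2],M[0,2]))
    print('t',round(s['t'],2),'pos',np.round(s['tool_pos'],4),'ang',round(cur,2),'tilt',(M[2]).round(3),'w',round(s['width'],3),'F',np.round(s['contact_force'],1))
    print('cmd xyz',(d/.5).round(4),'yaw',round(-((a-cur+180)%360-180)/180,4))
E
python3 -m handwheel '[{"grip":-1,"xyz":[-0.987,0,-0.95],"yaw":-0.389},{"grip":-1,"xyz":[-0.987,0,-0.95],"yaw":-0.389},{"grip":-1,"xyz":[-0.987,0,-0.95],"yaw":-0.389},{"grip":-1,"xyz":[-0.987,0,-0.95],"yaw":-0.389},{"grip":-1,"xyz":[-0.987,0,-0.95],"yaw":-0.389}]'
python3 - <<'E'
from h import *
plan(.5235,.004,.25)
for z in (.17,.19,.2,.21): print(z,w('top',425,466,z,(90,130,4)),w('side',592,130,z,(170,130,4)))
E
```

```text
t: 0.72
tool_pos: [0.3601, -0.3282, 0.2466]
tcp_rot: [-1.065, 1.411, -1.411]
contact_force: [1.5, -0.2, -0.3]
width: 1.001
t 0.72 pos [ 0.3601 -0.3282  0.2466] ang -15.94 tilt [ 0. -1. -0.] w 1.001 F [ 1.5 -0.2 -0.3]
cmd xyz [-0.7287 -0.0069  0.1316] yaw -0.0886
0.17 [0.3745 0.12   0.17  ] [0.3739 0.0605 0.17  ]
0.19 [0.3743 0.1177 0.19  ] [0.3742 0.0976 0.19  ]
0.2 [0.3741 0.1166 0.2   ] [0.3744 0.1162 0.2   ]
0.21 [0.374  0.1155 0.21  ] [0.3746 0.1348 0.21  ]
```

```bash
python3 -m handwheel '[{"grip":-1,"xyz":[-0.17,0,0.04],"yaw":-0.0886},{"grip":-1,"xyz":[-0.36,-0.01,0.1],"yaw":-0.0886},{"grip":-1,"xyz":[-0.48,-0.01,0.1316],"yaw":-0.0886},{"grip":-1,"xyz":[-0.6,-0.01,0.1316],"yaw":-0.0886},{"grip":-1,"xyz":[-0.72,-0.01,0.1316],"yaw":-0.0886}]'
python3 - <<'E'
from h import *
plan(.519,.076,.2)
E
```

```text
t: 1.35
tool_pos: [0.5055, -0.0532, 0.2513]
tcp_rot: [-1.206, 1.214, -1.214]
contact_force: [-0.3, 0.3, -0.1]
width: 1.0
t 1.35 pos [ 0.5055 -0.0532  0.2513] ang -0.38 tilt [ 0. -1.  0.] w 1.0 F [-0.3  0.3 -0.1]
cmd xyz [-0.2585  0.1027  0.0254] yaw -0.0021
```

```bash
python3 -m handwheel '[{"grip":-1,"xyz":[0,0,0],"yaw":0},{"grip":-1,"xyz":[0,0,0],"yaw":0}]'
python3 - <<'E'
from h import *
plan(.519,.076,.2)
E
```

```text
t: 1.6
tool_pos: [0.5044, -0.0554, 0.251]
tcp_rot: [-1.208, 1.214, -1.214]
contact_force: [-0.4, -1.8, 1.1]
width: 0.998
t 1.6 pos [ 0.5044 -0.0554  0.251 ] ang -0.35 tilt [ 0.001 -1.    -0.001] w 0.998 F [-0.4 -1.8  1.1]
cmd xyz [-0.2631  0.1019  0.0277] yaw -0.0019
```

```bash
python3 -m handwheel '[{"grip":-1,"xyz":[-0.12,0,0.0277],"yaw":-0.002},{"grip":-1,"xyz":[-0.22,0.04,0.0277],"yaw":-0.002},{"grip":-1,"xyz":[-0.263,0.08,0.0277],"yaw":-0.002},{"grip":-1,"xyz":[-0.263,0.102,0.0277],"yaw":-0.002},{"grip":-1,"xyz":[-0.263,0.102,0.0277],"yaw":-0.002}]'
python3 -m handwheel '[{"grip":-1,"xyz":[0,0,0],"yaw":0}]'
python3 - <<'E'
from h import *
plan(.519,.076,.133)
from station import *
import cv2
for n in('side','top'): cv2.imwrite(f'pics/{n}1.png',camera(n)['pixels'])
E
```

```text
t: 2.22
tool_pos: [0.5192, 0.0737, 0.1997]
tcp_rot: [-1.21, 1.212, -1.212]
contact_force: [0.5, -1.1, 0.3]
width: 0.998
t: 2.35
tool_pos: [0.5201, 0.0745, 0.2009]
tcp_rot: [-1.208, 1.21, -1.212]
contact_force: [-0.2, 0.0, 0.0]
width: 0.997
t 2.35 pos [0.5201 0.0745 0.2009] ang -0.17 tilt [ 0.001 -1.     0.001] w 0.997 F [-0.2  0.   0. ]
cmd xyz [-0.0031  0.1359 -0.0022] yaw -0.0009
```

View pics/side1.png

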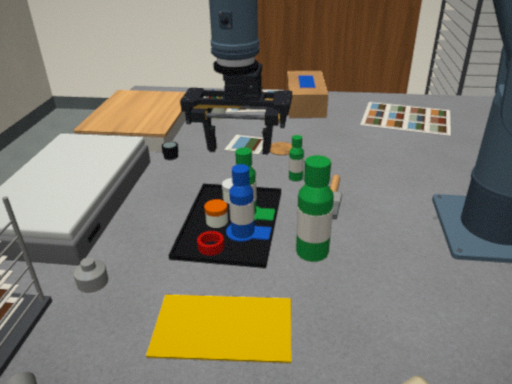

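The jaws straddle the blue cap (240,172), opening along x and clear of the green one. Descending and gripping.

```bash
python3 -m handwheel '[{"grip":-1,"xyz":[-0.003,0.05,-0.002],"yaw":0},{"grip":-1,"xyz":[-0.003,0.1,-0.002],"yaw":0},{"grip":-1,"xyz":[-0.003,0.134,-0.002],"yaw":0},{"grip":-1,"xyz":[-0.003,0.134,-0.002],"yaw":0},{"grip":0,"xyz":[-0.003,0.134,-0.002],"yaw":0}]'
python3 -m handwheel '[{"grip":1,"xyz":[0,0,0],"yaw":0},{"grip":1,"xyz":[0,0,0],"yaw":0},{"grip":1,"xyz":[0,0,0],"yaw":0},{"grip":1,"xyz":[0,0,0],"yaw":0},{"grip":1,"xyz":[0,0,0],"yaw":0}]'
python3 - <<'E'
from h import *
plan(.519,.076,.175)
E
```

```text
t: 3.08
tool_pos: [0.5192, 0.0782, 0.1342]
tcp_rot: [-1.208, 1.208, -1.21]
contact_force: [0.7, -0.7, 0.5]
width: 0.909
t: 3.7
tool_pos: [0.5186, 0.0781, 0.1335]
tcp_rot: [-1.209, 1.209, -1.209]
contact_force: [0.7, -0.5, 0.5]
width: 0.377
t 3.7 pos [0.5186 0.0781 0.1335] ang 0.01 tilt [-0. -1.  0.] w 0.377 F [ 0.7 -0.5  0.5]
cmd xyz [ 0.0042 -0.0831  0.0008] yaw 0.0001
```

Gripped at 33 mm. Lift and carry to the board.

```bash
python3 -m handwheel '[{"grip":1,"xyz":[0,-0.02,0],"yaw":0},{"grip":1,"xyz":[0,-0.06,0],"yaw":0},{"grip":1,"xyz":[0,-0.1,0],"yaw":0},{"grip":1,"xyz":[-0.03,-0.1,0.01],"yaw":0},{"grip":1,"xyz":[-0.09,-0.1,0.02],"yaw":0}]'
python3 -m handwheel '[{"grip":1,"xyz":[-0.08,0,0.015],"yaw":0},{"grip":1,"xyz":[-0.16,0,0.035],"yaw":0},{"grip":1,"xyz":[-0.25,0,0.055],"yaw":0},{"grip":1,"xyz":[-0.33,0,0.07],"yaw":0},{"grip":1,"xyz":[-0.38,0,0.085],"yaw":0}]'
python3 -m handwheel '[{"grip":1,"xyz":[-0.015,0,0],"yaw":0},{"grip":1,"xyz":[-0.02,0,0],"yaw":0},{"grip":1,"xyz":[-0.02,0,0],"yaw":0}]'
python3 - <<'E'
from h import *
plan(.572,.32,.1325)
from station import *
import cv2
for n in('side','top'): cv2.imwrite(f'pics/{n}2.png',camera(n)['pixels'])
E
```

```text
t: 4.32
tool_pos: [0.5288, 0.123, 0.1831]
tcp_rot: [-1.209, 1.211, -1.211]
contact_force: [0.8, -0.1, -2.3]
width: 0.376
t: 4.95
tool_pos: [0.5696, 0.317, 0.1823]
tcp_rot: [-1.211, 1.209, -1.205]
contact_force: [0.6, -0.2, -2.4]
width: 0.374
t: 5.32
tool_pos: [0.5709, 0.3219, 0.1831]
tcp_rot: [-1.21, 1.21, -1.21]
contact_force: [-0.1, -0.2, -2.3]
width: 0.376
t 5.33 pos [0.5709 0.3219 0.1831] ang -0.04 tilt [ 0.001 -1.    -0.   ] w 0.376 F [-0.1 -0.2 -2.3]
cmd xyz [0.0037 0.1012 0.0023] yaw -0.0002
```

View pics/side2.png

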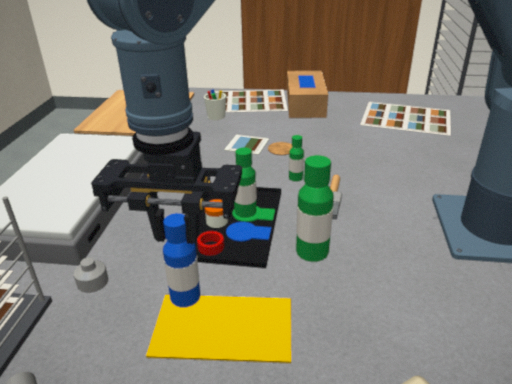

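The blue bottle (182,270) hangs upright above the board's far end. Setting it down.

```bash
python3 -m handwheel '[{"grip":1,"xyz":[0,0.03,0],"yaw":0},{"grip":1,"xyz":[0,0.065,0],"yaw":0},{"grip":1,"xyz":[0,0.088,0],"yaw":0},{"grip":1,"xyz":[0,0.097,0],"yaw":0},{"grip":1,"xyz":[0,0.1,0],"yaw":0}]'
python3 -m handwheel '[{"grip":1,"xyz":[0,0.001,0],"yaw":0},{"grip":1,"xyz":[0,0.002,0],"yaw":0}]'
```

```text
t: 6.05
tool_pos: [0.5709, 0.3232, 0.1331]
tcp_rot: [-1.21, 1.209, -1.209]
contact_force: [-0.4, 0.7, -1.2]
width: 0.379
t: 6.3
tool_pos: [0.5712, 0.3233, 0.1329]
tcp_rot: [-1.208, 1.209, -1.209]
contact_force: [0.2, 1.1, -2.9]
width: 0.375
```

```bash
python3 -m handwheel '[{"grip":1,"xyz":[0,0.002,0],"yaw":0},{"grip":1,"xyz":[0,0.002,0],"yaw":0}]'
python3 -m handwheel '[{"grip":1,"xyz":[0,0.002,0],"yaw":0},{"grip":1,"xyz":[0,0.002,0],"yaw":0}]'
```

```text
t: 6.55
tool_pos: [0.5715, 0.3235, 0.1325]
tcp_rot: [-1.208, 1.209, -1.209]
contact_force: [-0.1, -1.3, 6.0]
width: 0.377
t: 6.8
tool_pos: [0.5718, 0.3238, 0.1324]
tcp_rot: [-1.207, 1.208, -1.209]
contact_force: [-2.1, -1.8, 11.9]
width: 0.371
```

Contact (F up). Release slowly and rise.

```bash
python3 -m handwheel '[{"grip":0.1,"xyz":[0,-0.001,0],"yaw":0},{"grip":0,"xyz":[0,-0.002,0],"yaw":0},{"grip":-0.5,"xyz":[0,-0.002,0],"yaw":0},{"grip":-0.8,"xyz":[0,-0.002,0],"yaw":0},{"grip":-0.8,"xyz":[0,-0.002,0],"yaw":0}]'
python3 -m handwheel '[{"grip":-1,"xyz":[0,-0.04,0],"yaw":0},{"grip":-1,"xyz":[0,-0.11,0],"yaw":0},{"grip":-1,"xyz":[0,-0.16,0],"yaw":0},{"grip":-1,"xyz":[0.05,-0.18,0],"yaw":0},{"grip":-1,"xyz":[0.1,-0.18,0],"yaw":0}]'
python3 - <<'E'
from h import *
plan(.5235,.0035,.2)
E
```

```text
t: 7.42
tool_pos: [0.5709, 0.3231, 0.1313]
tcp_rot: [-1.209, 1.209, -1.209]
contact_force: [0.2, 0.2, 0.1]
width: 0.822
t: 8.05
tool_pos: [0.5717, 0.2734, 0.2242]
tcp_rot: [-1.206, 1.207, -1.209]
contact_force: [-0.0, 0.0, -0.5]
width: 1.0
t 8.05 pos [0.5717 0.2734 0.2242] ang 0.05 tilt [-0.002 -1.     0.003] w 1.0 F [-0.   0.  -0.5]
cmd xyz [ 0.5398  0.0472 -0.097 ] yaw 0.0003
```

```bash
python3 -m handwheel '[{"grip":-1,"xyz":[0.11,0,-0.02],"yaw":0},{"grip":-1,"xyz":[0.22,0,-0.04],"yaw":0},{"grip":-1,"xyz":[0.33,0,-0.06],"yaw":0},{"grip":-1,"xyz":[0.44,0,-0.08],"yaw":0},{"grip":-1,"xyz":[0.51,0.02,-0.097],"yaw":0}]'
python3 -m handwheel '[{"grip":-1,"xyz":[0.02,0.03,0],"yaw":0},{"grip":-1,"xyz":[0.03,0.03,0],"yaw":0},{"grip":-1,"xyz":[0.03,0.03,0],"yaw":0}]'
python3 - <<'E'
from h import *
plan(.5235,.004,.133)
E
```

```text
t: 8.68
tool_pos: [0.523, 0.0152, 0.2133]
tcp_rot: [-1.207, 1.208, -1.213]
contact_force: [0.6, -0.9, -0.5]
width: 1.0
t: 9.05
tool_pos: [0.5231, 0.0045, 0.1969]
tcp_rot: [-1.209, 1.208, -1.208]
contact_force: [-0.3, 0.3, 0.0]
width: 1.001
t 9.05 pos [0.5231 0.0045 0.1969] ang 0.11 tilt [-0.001 -1.     0.001] w 1.001 F [-0.3  0.3  0. ]
cmd xyz [0.0012 0.1278 0.0007] yaw 0.0006
```

```bash
python3 -m handwheel '[{"grip":-1,"xyz":[0,0.05,0],"yaw":0},{"grip":-1,"xyz":[0,0.1,0],"yaw":0},{"grip":-1,"xyz":[0,0.127,0],"yaw":0},{"grip":-1,"xyz":[0,0.127,0],"yaw":0},{"grip":0,"xyz":[0,0.127,0],"yaw":0}]'
python3 -m handwheel '[{"grip":1,"xyz":[0,0,0],"yaw":0},{"grip":1,"xyz":[0,0,0],"yaw":0},{"grip":1,"xyz":[0,0,0],"yaw":0},{"grip":1,"xyz":[0,0,0],"yaw":0},{"grip":1,"xyz":[0,0,0],"yaw":0}]'
python3 - <<'E'
from h import *
plan(.455,.312,.185)
E
```

```text
t: 9.68
tool_pos: [0.5232, 0.0036, 0.1338]
tcp_rot: [-1.208, 1.208, -1.209]
contact_force: [0.8, -0.4, -0.0]
width: 0.912
t: 10.3
tool_pos: [0.5227, 0.0031, 0.133]
tcp_rot: [-1.209, 1.209, -1.209]
contact_force: [0.4, -0.1, 0.1]
width: 0.379
t 10.3 pos [0.5227 0.0031 0.133 ] ang 0.01 tilt [-0.    -1.     0.001] w 0.379 F [ 0.4 -0.1  0.1]
cmd xyz [-0.6178 -0.104  -0.1353] yaw 0.0001
```

```bash
python3 -m handwheel '[{"grip":1,"xyz":[0,-0.02,0],"yaw":0},{"grip":1,"xyz":[0,-0.06,0],"yaw":0},{"grip":1,"xyz":[0,-0.1,0],"yaw":0},{"grip":1,"xyz":[-0.03,-0.1,0],"yaw":0},{"grip":1,"xyz":[-0.09,-0.1,0],"yaw":0}]'
python3 -m handwheel '[{"grip":1,"xyz":[-0.08,0,0],"yaw":0},{"grip":1,"xyz":[-0.17,0,0],"yaw":0},{"grip":1,"xyz":[-0.26,0,-0.02],"yaw":0},{"grip":1,"xyz":[-0.35,0,-0.06],"yaw":0},{"grip":1,"xyz":[-0.44,0,-0.1],"yaw":0}]'
python3 -m handwheel '[{"grip":1,"xyz":[-0.05,0,-0.03],"yaw":0},{"grip":1,"xyz":[-0.08,0,-0.035],"yaw":0},{"grip":1,"xyz":[-0.085,0,-0.035],"yaw":0},{"grip":1,"xyz":[-0.085,0,-0.035],"yaw":0}]'
python3 - <<'E'
from h import *
plan(.455,.312,.1325)
from station import *
import cv2
for n in('side','top'): cv2.imwrite(f'pics/{n}3.png',camera(n)['pixels'])
E
```

```text
t: 10.92
tool_pos: [0.5221, 0.0481, 0.1825]
tcp_rot: [-1.209, 1.211, -1.211]
contact_force: [-0.4, 0.4, -2.2]
width: 0.377
t: 11.55
tool_pos: [0.4706, 0.2703, 0.1821]
tcp_rot: [-1.211, 1.209, -1.208]
contact_force: [0.6, 0.4, -1.6]
width: 0.377
t: 12.05
tool_pos: [0.4557, 0.3094, 0.1826]
tcp_rot: [-1.209, 1.21, -1.211]
contact_force: [0.4, -0.4, -1.6]
width: 0.378
t 12.05 pos [0.4557 0.3094 0.1826] ang -0.09 tilt [ 0.001 -1.    -0.   ] w 0.378 F [ 0.4 -0.4 -1.6]
cmd xyz [-0.0053  0.1001 -0.0015] yaw -0.0005
```

View pics/side3.png

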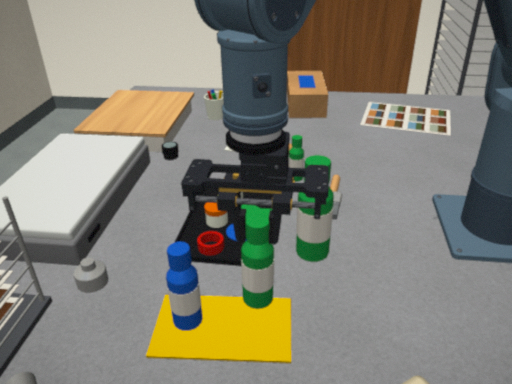

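Blue stands on the board at (186,300); green (258,270) hangs upright over it. Setting down.

```bash
python3 -m handwheel '[{"grip":1,"xyz":[0,0.03,0],"yaw":0},{"grip":1,"xyz":[0,0.065,0],"yaw":0},{"grip":1,"xyz":[0,0.088,0],"yaw":0},{"grip":1,"xyz":[0,0.097,0],"yaw":0},{"grip":1,"xyz":[0,0.1,0],"yaw":0}]'
python3 -m handwheel '[{"grip":1,"xyz":[0,0.002,0],"yaw":0},{"grip":1,"xyz":[0,0.002,0],"yaw":0}]'
```

```text
t: 12.78
tool_pos: [0.4549, 0.3106, 0.1326]
tcp_rot: [-1.21, 1.209, -1.209]
contact_force: [1.2, -0.3, -2.2]
width: 0.376
t: 13.02
tool_pos: [0.4551, 0.3107, 0.1323]
tcp_rot: [-1.209, 1.209, -1.209]
contact_force: [-0.2, 0.0, -1.9]
width: 0.377
```

```bash
python3 -m handwheel '[{"grip":1,"xyz":[0,0.002,0],"yaw":0},{"grip":1,"xyz":[0,0.002,0],"yaw":0}]'
python3 -m handwheel '[{"grip":1,"xyz":[0,0.001,0],"yaw":0},{"grip":1,"xyz":[0,0.001,0],"yaw":0}]'
```

```text
t: 13.28
tool_pos: [0.4556, 0.3111, 0.1319]
tcp_rot: [-1.207, 1.209, -1.209]
contact_force: [-1.2, -0.2, 5.4]
width: 0.375
t: 13.52
tool_pos: [0.4557, 0.3114, 0.1318]
tcp_rot: [-1.207, 1.208, -1.209]
contact_force: [-1.6, -1.3, 9.6]
width: 0.374
```

```bash
python3 -m handwheel '[{"grip":0.1,"xyz":[0,-0.001,0],"yaw":0},{"grip":0,"xyz":[0,-0.002,0],"yaw":0},{"grip":-0.5,"xyz":[0,-0.002,0],"yaw":0},{"grip":-0.8,"xyz":[0,-0.002,0],"yaw":0},{"grip":-0.8,"xyz":[0,-0.002,0],"yaw":0}]'
python3 -m handwheel '[{"grip":-1,"xyz":[0,-0.04,0],"yaw":0},{"grip":-1,"xyz":[0,-0.11,0],"yaw":0},{"grip":-1,"xyz":[0,-0.18,0],"yaw":0},{"grip":-1,"xyz":[0.05,-0.23,0],"yaw":0},{"grip":-1,"xyz":[0.1,-0.23,0.05],"yaw":0}]'
python3 - <<'E'
from h import *
plan(.58,.0415,.12)
E
```

```text
t: 14.15
tool_pos: [0.4549, 0.3106, 0.1313]
tcp_rot: [-1.209, 1.209, -1.209]
contact_force: [-0.4, 0.0, -0.8]
width: 0.815
t: 14.78
tool_pos: [0.4801, 0.2618, 0.2503]
tcp_rot: [-1.206, 1.205, -1.207]
contact_force: [-0.4, 0.3, -1.1]
width: 0.999
t 14.78 pos [0.4801 0.2618 0.2503] ang 0.2 tilt [-0.002 -1.     0.004] w 0.999 F [-0.4  0.3 -1.1]
cmd xyz [0.442  0.2603 0.1972] yaw 0.0011
```

```bash
python3 -m handwheel '[{"grip":-1,"xyz":[0.1,0,0.06],"yaw":0},{"grip":-1,"xyz":[0.2,0,0.12],"yaw":0},{"grip":-0.6,"xyz":[0.3,0.05,0.17],"yaw":0},{"grip":-0.6,"xyz":[0.39,0.12,0.197],"yaw":0},{"grip":-0.6,"xyz":[0.435,0.19,0.197],"yaw":0}]'
python3 -m handwheel '[{"grip":-0.6,"xyz":[0.0,0.05,0],"yaw":0},{"grip":-0.6,"xyz":[0.0,0.07,0],"yaw":0},{"grip":-0.6,"xyz":[0.0,0.07,0],"yaw":0}]'
python3 - <<'E'
from h import *
plan(.58,.0415,.027)
from station import *
import cv2
for n in('side','top'): cv2.imwrite(f'pics/{n}4.png',camera(n)['pixels'])
a=cv2.imread('pics/side4.png')[130:350,130:350]
cv2.imwrite('pics/s4c.png',cv2.resize(a,None,fx=2.7,fy=2.7,interpolation=cv2.INTER_CUBIC))
E
```

```text
t: 15.4
tool_pos: [0.5801, 0.0395, 0.1519]
tcp_rot: [-1.206, 1.21, -1.214]
contact_force: [-0.5, 1.0, -0.8]
width: 0.797
t: 15.78
tool_pos: [0.5787, 0.0437, 0.1171]
tcp_rot: [-1.209, 1.208, -1.208]
contact_force: [0.2, -0.6, 1.0]
width: 0.799
t 15.78 pos [0.5787 0.0437 0.1171] ang 0.06 tilt [-0. -1.  0.] w 0.799 F [ 0.2 -0.6  1. ]
cmd xyz [0.0045 0.1802 0.0025] yaw 0.0003
```

View pics/s4c.png

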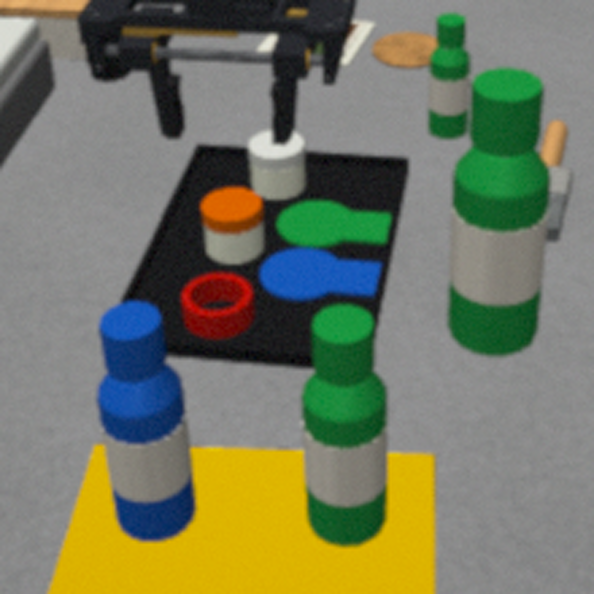

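View pics/top4.png

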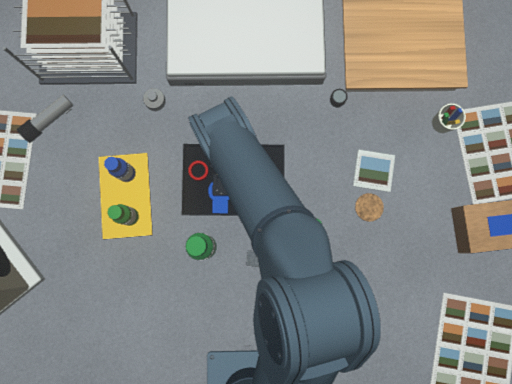

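Both bottles stand on the yellow board; the pot lid (232,208 in crop) is below the open fingers. Descend and grip; also measure the now bare discs.

```bash
python3 -m handwheel '[{"grip":-0.6,"xyz":[0.004,0.05,0.002],"yaw":0},{"grip":-0.6,"xyz":[0.004,0.11,0.002],"yaw":0},{"grip":-0.6,"xyz":[0.004,0.16,0.002],"yaw":0},{"grip":-0.6,"xyz":[0.004,0.177,0.002],"yaw":0},{"grip":-0.6,"xyz":[0.004,0.177,0.002],"yaw":0}]'
python3 -m handwheel '[{"grip":1,"xyz":[0,0,0],"yaw":0},{"grip":1,"xyz":[0,0,0],"yaw":0},{"grip":1,"xyz":[0,0,0],"yaw":0},{"grip":1,"xyz":[0,0,0],"yaw":0},{"grip":1,"xyz":[0,0,0],"yaw":0}]'
python3 - <<'E'
from h import *
plan(.474,-.321,.09)
for u,v in [(313,222),(303,274)]: print(w('side',u,v,.007,(130,130,2.7)))
import cv2
a=cv2.imread('pics/side4.png')[190:250,220:280]
cv2.imwrite('pics/d4c.png',cv2.resize(a,None,fx=10,fy=10,interpolation=cv2.INTER_CUBIC))
E
```

```text
t: 16.5
tool_pos: [0.5799, 0.0414, 0.0285]
tcp_rot: [-1.209, 1.208, -1.209]
contact_force: [-0.9, -0.2, -0.6]
width: 0.8
t: 17.12
tool_pos: [0.5801, 0.0411, 0.0287]
tcp_rot: [-1.208, 1.208, -1.21]
contact_force: [-1.2, -0.5, 7.3]
width: 0.531
t 17.12 pos [0.5801 0.0411 0.0287] ang 0.01 tilt [ 0.    -1.     0.001] w 0.531 F [-1.2 -0.5  7.3]
cmd xyz [ 0.7242 -0.1229 -0.2122] yaw 0.0
[0.5232 0.003  0.007 ]
[0.5204 0.0732 0.007 ]
```

View pics/d4c.png

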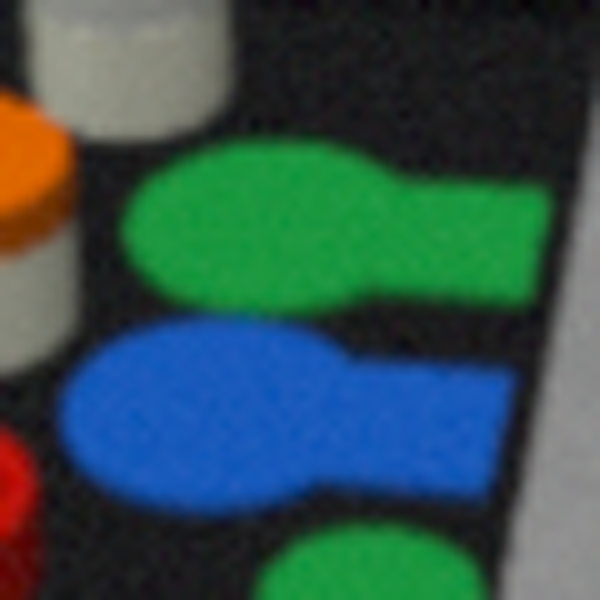

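```bash
python3 -m handwheel '[{"grip":1,"xyz":[0,-0.03,0],"yaw":0},{"grip":1,"xyz":[0,-0.1,0],"yaw":0},{"grip":1,"xyz":[0,-0.17,0],"yaw":0},{"grip":1,"xyz":[0.03,-0.2,0],"yaw":0},{"grip":1,"xyz":[0.1,-0.2,-0.01],"yaw":0}]'
python3 -m handwheel '[{"grip":1,"xyz":[0.09,0,-0.02],"yaw":0},{"grip":1,"xyz":[0.18,0,-0.04],"yaw":0},{"grip":1,"xyz":[0.27,0,-0.06],"yaw":0},{"grip":1,"xyz":[0.36,0,-0.1],"yaw":0},{"grip":1,"xyz":[0.45,0,-0.14],"yaw":0}]'
python3 -m handwheel '[{"grip":1,"xyz":[0.09,0,-0.03],"yaw":0},{"grip":1,"xyz":[0.15,0.03,-0.055],"yaw":0},{"grip":1,"xyz":[0.17,0.06,-0.06],"yaw":0},{"grip":1,"xyz":[0.17,0.09,-0.06],"yaw":0},{"grip":1,"xyz":[0.17,0.1,-0.06],"yaw":0}]'
python3 -m handwheel '[{"grip":1,"xyz":[0,0,0],"yaw":0},{"grip":1,"xyz":[0,0,0],"yaw":0}]'
python3 - <<'E'
from h import *
plan(.474,-.321,.0285)
from station import *
import cv2
for n in('side','top'): cv2.imwrite(f'pics/{n}5.png',camera(n)['pixels'])
a=cv2.imread('pics/side5.png')[100:200,200:320]
cv2.imwrite('pics/s5c.png',cv2.resize(a,None,fx=6,fy=6,interpolation=cv2.INTER_CUBIC))
E
```

```text
t: 17.75
tool_pos: [0.5753, -0.0087, 0.1293]
tcp_rot: [-1.208, 1.206, -1.208]
contact_force: [0.1, -1.4, -2.3]
width: 0.524
t: 18.38
tool_pos: [0.5026, -0.2365, 0.1274]
tcp_rot: [-1.21, 1.211, -1.209]
contact_force: [0.8, 0.4, -2.7]
width: 0.528
t: 19.0
tool_pos: [0.4747, -0.3166, 0.0766]
tcp_rot: [-1.21, 1.209, -1.205]
contact_force: [0.8, 0.8, -1.3]
width: 0.529
t: 19.25
tool_pos: [0.4754, -0.3183, 0.0784]
tcp_rot: [-1.21, 1.207, -1.208]
contact_force: [0.2, 0.0, -1.8]
width: 0.529
t 19.25 pos [ 0.4754 -0.3183  0.0784] ang 0.09 tilt [ 0.    -1.     0.001] w 0.529 F [ 0.2  0.  -1.8]
cmd xyz [ 0.0055  0.0998 -0.0028] yaw 0.0005
```

View pics/s5c.png

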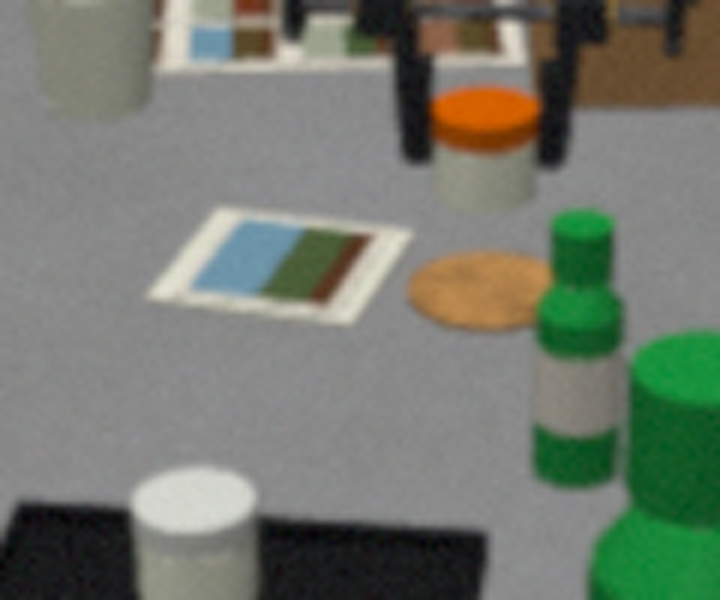

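View pics/top5.png

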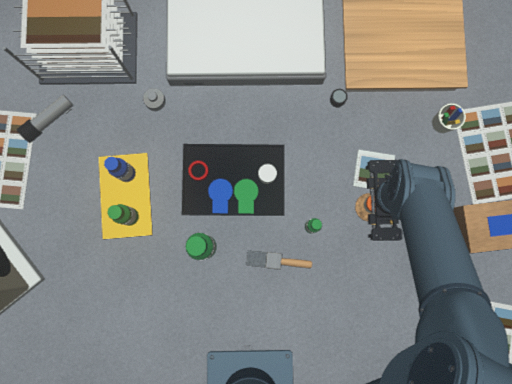

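Run:
```python
from h import *
print(w('side',487,111,.0957,(200,100,6)))
print('coaster side0',w('side',444,73,.004,(170,130,4)))
import cv2
im=cv2.imread('pics/top5.png')
b,g,r=[im[...,i].astype(int) for i in range(3)]
for n,m in (('blue',(b>130)&(r<90)),('green',(g>100)&(r<90)&(b<110))):
    mm=np.zeros_like(m);mm[170:220,200:265]=m[170:220,200:265]
    P=np.array([w('top',u,v,.007)[:2] for v,u in np.argwhere(mm)])
    # shape: disc r32 + tab; fit by correlating
    from scipy.optimize import minimize
    def inside(c):
        d=P-c; th=-.02; x=d[:,0]*np.cos(th)+d[:,1]*np.sin(th); y=-d[:,0]*np.sin(th)+d[:,1]*np.cos(th)
        return ((np.hypot(x,y)<.0325)|((x<0)&(x>-.0605)&(abs(y)<.0205))).sum()
    best=[];G=np.arange(-.006,.0061,.0005)
    m0=np.array([.522,.0725 if n=='blue' else .0045])
    sc=np.array([[inside(m0+[i,j]) for j in G] for i in G]);k=np.argwhere(sc>=sc.max()-1)
    print(n,len(P),sc.max(),m0+[G[k[:,0]].mean(),G[k[:,1]].mean()])
a=im[145:240,90:290];cv2.imwrite('pics/t5c.png',cv2.resize(a,None,fx=4,fy=4,interpolation=cv2.INTER_CUBIC))
```

```text
[ 0.4741 -0.3135  0.0957]
coaster side0 [ 0.474  -0.3211  0.004 ]
blue 630 630 [0.52275 0.0745 ]
green 645 642 [0.5216 0.0062]
```

View pics/t5c.png

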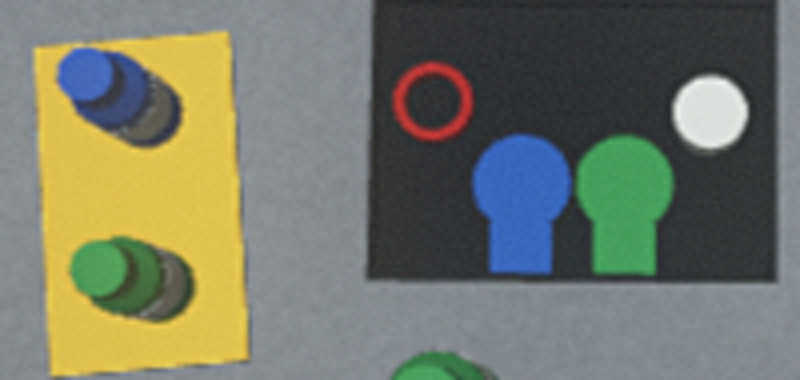

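The bare discs show at (521,183) and (625,183) in the crop. The side view reads the lid about 4 mm off the TCP in y, so I'll recheck near the coaster.

```bash
python3 -m handwheel '[{"grip":1,"xyz":[0.003,0.03,-0.003],"yaw":0},{"grip":1,"xyz":[0.004,0.06,-0.003],"yaw":0},{"grip":1,"xyz":[0.004,0.075,-0.003],"yaw":0},{"grip":1,"xyz":[0.004,0.085,-0.003],"yaw":0},{"grip":1,"xyz":[0.004,0.085,-0.003],"yaw":0}]'
python3 - <<'E'
from h import *
plan(.474,-.321,.0285)
from station import *
import cv2
for n in('side','top'): cv2.imwrite(f'pics/{n}6.png',camera(n)['pixels'])
a=cv2.imread('pics/side6.png')[110:170,220:310]
cv2.imwrite('pics/s6c.png',cv2.resize(a,None,fx=8,fy=8,interpolation=cv2.INTER_CUBIC))
a=cv2.imread('pics/top6.png')[170:250,330:420]
cv2.imwrite('pics/t6c.png',cv2.resize(a,None,fx=6,fy=6,interpolation=cv2.INTER_CUBIC))
E
```

```text
t: 19.98
tool_pos: [0.473, -0.3207, 0.035]
tcp_rot: [-1.209, 1.21, -1.208]
contact_force: [0.9, -0.1, -0.8]
width: 0.533
t 19.98 pos [ 0.473  -0.3207  0.035 ] ang 0.02 tilt [-0. -1. -0.] w 0.533 F [ 0.9 -0.1 -0.8]
cmd xyz [0.0005 0.0131 0.0021] yaw 0.0001
```

View pics/s6c.png

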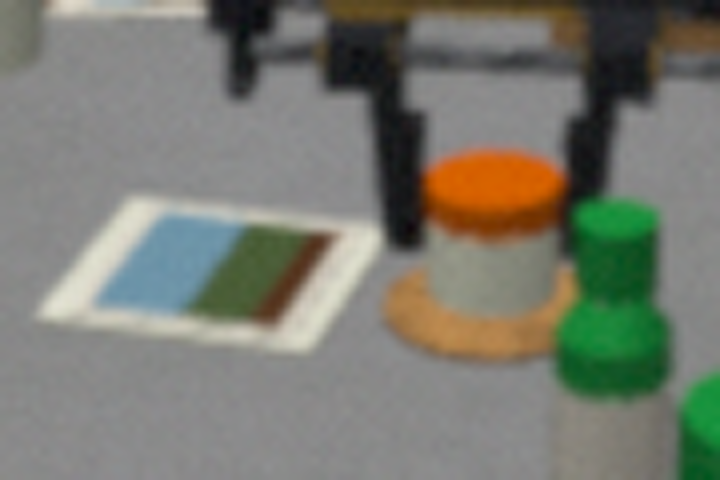

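View pics/t6c.png

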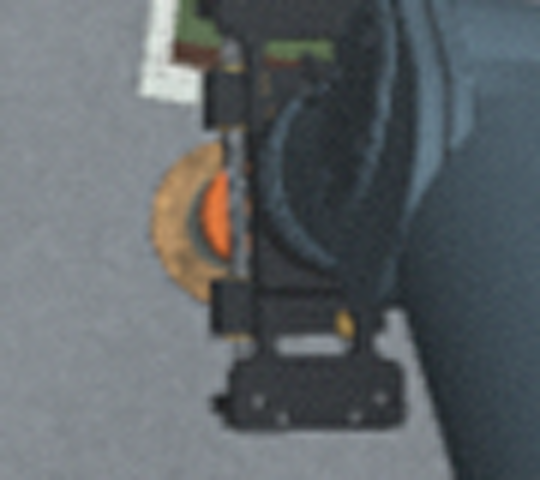

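Run:
```python
from h import *
print('side lid',w('side',496,183,.0523,(220,110,8)))
print('side coaster front edge',w('side',487,358,.004,(220,110,8)),'left',w('side',384,302,.004,(220,110,8)))
print('top lid left edge -> c',w('top',203,215,.0523,(330,170,6))-[0,.024,0])
print('top coaster left edge -> c',w('top',154,223,.004,(330,170,6))-[0,.038,0])
```

```text
side lid [ 0.4717 -0.3178  0.0523]
side coaster front edge [ 0.4712 -0.2826  0.004 ] left [ 0.5104 -0.321   0.004 ]
top lid left edge -> c [ 0.4736 -0.3188  0.0523]
top coaster left edge -> c [ 0.4746 -0.322   0.004 ]
```

Pot sits about 2–3 mm too far +y relative to the coaster; correct and set down.

```bash
python3 -m handwheel '[{"grip":1,"xyz":[0.005,0.004,0.002],"yaw":0},{"grip":1,"xyz":[0.005,0.008,0.002],"yaw":0},{"grip":1,"xyz":[0.005,0.011,0.002],"yaw":0},{"grip":1,"xyz":[0.005,0.0125,0.002],"yaw":0},{"grip":1,"xyz":[0.005,0.0125,0.002],"yaw":0}]'
```

```text
t: 20.7
tool_pos: [0.474, -0.3234, 0.0291]
tcp_rot: [-1.209, 1.209, -1.209]
contact_force: [0.6, -0.6, -1.1]
width: 0.53
```

```bash
python3 -m handwheel '[{"grip":1,"xyz":[0,0.001,0],"yaw":0},{"grip":1,"xyz":[0,0.001,0],"yaw":0}]'
python3 -m handwheel '[{"grip":1,"xyz":[0,0.001,0],"yaw":0},{"grip":1,"xyz":[0,0.001,0],"yaw":0}]'
```

```text
t: 20.95
tool_pos: [0.4741, -0.3234, 0.0288]
tcp_rot: [-1.209, 1.209, -1.209]
contact_force: [0.8, 0.5, -0.2]
width: 0.522
t: 21.2
tool_pos: [0.4741, -0.3235, 0.0287]
tcp_rot: [-1.21, 1.209, -1.209]
contact_force: [-1.7, 1.6, 5.3]
width: 0.534
```

Contact. Release and rise.

```bash
python3 -m handwheel '[{"grip":-0.15,"xyz":[0,-0.001,0],"yaw":0},{"grip":-0.3,"xyz":[0,-0.001,0],"yaw":0},{"grip":-0.6,"xyz":[0,-0.001,0],"yaw":0},{"grip":-0.8,"xyz":[0,-0.001,0],"yaw":0},{"grip":-0.8,"xyz":[0,-0.001,0],"yaw":0}]'
python3 -m handwheel '[{"grip":-0.9,"xyz":[0,-0.05,0],"yaw":0},{"grip":-1,"xyz":[0,-0.14,0],"yaw":0},{"grip":-1,"xyz":[0,-0.24,0],"yaw":0},{"grip":-1,"xyz":[-0.03,-0.34,0],"yaw":0},{"grip":-1,"xyz":[-0.08,-0.44,0],"yaw":0}]'
python3 -m handwheel '[{"grip":-1,"xyz":[-0.1,0,0.02],"yaw":0},{"grip":-1,"xyz":[-0.22,0,0.04],"yaw":0},{"grip":-1,"xyz":[-0.34,0,0.06],"yaw":0},{"grip":-1,"xyz":[-0.46,0,0.08],"yaw":0},{"grip":-1,"xyz":[-0.58,0,0.1],"yaw":0}]'
python3 - <<'E'
from h import *
plan(.5715,.3215,.2)
from station import *
import cv2
for n in('side','top'): cv2.imwrite(f'pics/{n}7.png',camera(n)['pixels'])
a=cv2.imread('pics/top7.png')
t=cv2.resize(a[170:250,330:420],None,fx=5,fy=5,interpolation=cv2.INTER_CUBIC)
a=cv2.imread('pics/side7.png')
s=cv2.resize(a[110:190,220:310],None,fx=4,fy=4,interpolation=cv2.INTER_CUBIC)
s=np.vstack([s,np.zeros((80,360,3),np.uint8)])[:400]
cv2.imwrite('pics/c7.png',np.hstack([t[:400],s][:1]+[s[:,:350]]))
E
```

```text
t: 21.82
tool_pos: [0.4741, -0.3234, 0.0287]
tcp_rot: [-1.209, 1.209, -1.209]
contact_force: [0.4, 0.3, 0.0]
width: 0.896
t: 22.45
tool_pos: [0.4737, -0.2837, 0.2503]
tcp_rot: [-1.209, 1.21, -1.211]
contact_force: [0.8, -0.6, -0.7]
width: 1.005
t: 23.08
tool_pos: [0.524, 0.0083, 0.2489]
tcp_rot: [-1.209, 1.209, -1.21]
contact_force: [1.4, 0.4, 0.2]
width: 1.004
t 23.07 pos [0.524  0.0083 0.2489] ang -0.01 tilt [ 0. -1.  0.] w 1.004 F [1.4 0.4 0.2]
cmd xyz [-0.6265  0.0976  0.0947] yaw -0.0001
```

View pics/c7.png

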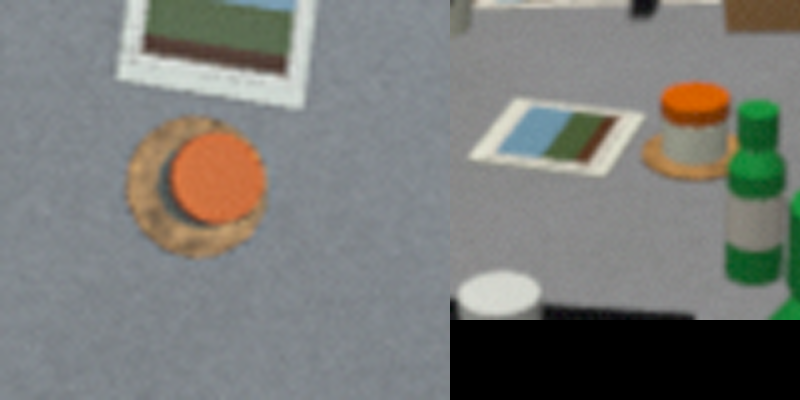

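View pics/top7.png

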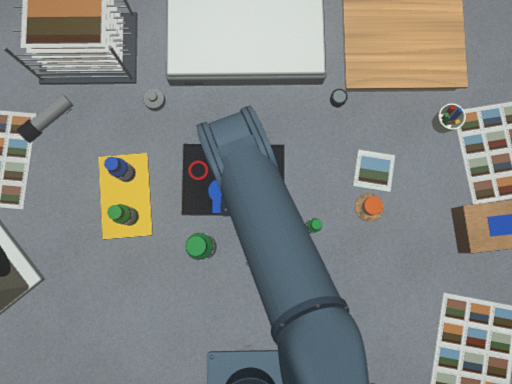

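Run:
```python
from h import *
print('lid',w('top',218,179,.046,(330,170,5)),'coaster',w('top',197,187,.004,(330,170,5)))
print('lid side',w('side',246,99,.046,(220,110,4)))
for n,u,v in(('blue',86,77),('green',99,268)): print(n,w('top',u,v,.156,(90,145,4)))
```

```text
lid [ 0.4739 -0.3214  0.046 ] coaster [ 0.4735 -0.3206  0.004 ]
lid side [ 0.4729 -0.3189  0.046 ]
blue [0.5702 0.321  0.156 ]
green [0.4572 0.3112 0.156 ]
```

Pot centred within about 1–2 mm on the coaster, as seen by both cameras. Now the green bottle (its disc is farther away), then blue.

```bash
python3 -m handwheel '[{"grip":-1,"xyz":[-0.12,0,-0.02],"yaw":0},{"grip":-1,"xyz":[-0.24,0,-0.05],"yaw":0},{"grip":-1,"xyz":[-0.36,0,-0.08],"yaw":0},{"grip":-1,"xyz":[-0.48,0,-0.11],"yaw":0},{"grip":-1,"xyz":[-0.57,0.02,-0.136],"yaw":0}]'
python3 -m handwheel '[{"grip":-1,"xyz":[-0.03,0.05,0],"yaw":0},{"grip":-1,"xyz":[-0.036,0.08,0],"yaw":0},{"grip":-1,"xyz":[-0.036,0.08,0],"yaw":0}]'
python3 - <<'E'
from h import *
plan(.456,.311,.132)
E
```

```text
t: 23.8
tool_pos: [0.4555, 0.294, 0.2393]
tcp_rot: [-1.208, 1.208, -1.208]
contact_force: [0.6, -1.1, -0.6]
width: 1.001
t: 24.18
tool_pos: [0.4558, 0.308, 0.1976]
tcp_rot: [-1.212, 1.21, -1.21]
contact_force: [0.6, 0.0, 0.1]
width: 0.999
t 24.18 pos [0.4558 0.308  0.1976] ang -0.04 tilt [ 0.002 -1.    -0.002] w 0.999 F [0.6 0.  0.1]
cmd xyz [-0.0063  0.1311  0.0006] yaw -0.0002
```

```bash
python3 -m handwheel '[{"grip":-1,"xyz":[-0.003,0.05,0],"yaw":0},{"grip":-1,"xyz":[-0.003,0.1,0],"yaw":0},{"grip":-1,"xyz":[-0.003,0.13,0],"yaw":0},{"grip":-1,"xyz":[-0.003,0.13,0],"yaw":0},{"grip":0,"xyz":[-0.003,0.13,0],"yaw":0}]'
python3 -m handwheel '[{"grip":1,"xyz":[0,0,0],"yaw":0},{"grip":1,"xyz":[0,0,0],"yaw":0},{"grip":1,"xyz":[0,0,0],"yaw":0},{"grip":1,"xyz":[0,0,0],"yaw":0},{"grip":1,"xyz":[0,0,0],"yaw":0}]'
python3 - <<'E'
from h import *
plan(.522,.005,.182)
E
```

```text
t: 24.8
tool_pos: [0.4566, 0.3113, 0.1347]
tcp_rot: [-1.208, 1.209, -1.209]
contact_force: [0.1, -0.8, 0.1]
width: 0.915
t: 25.42
tool_pos: [0.4561, 0.3111, 0.1337]
tcp_rot: [-1.209, 1.209, -1.209]
contact_force: [-0.4, -0.4, 0.3]
width: 0.376
t 25.43 pos [0.4561 0.3111 0.1337] ang 0.01 tilt [-0. -1.  0.] w 0.376 F [-0.4 -0.4  0.3]
cmd xyz [ 0.6122 -0.0966  0.1317] yaw 0.0001
```

```bash
python3 -m handwheel '[{"grip":1,"xyz":[0,-0.02,0],"yaw":0},{"grip":1,"xyz":[0,-0.06,0],"yaw":0},{"grip":1,"xyz":[0,-0.1,0],"yaw":0},{"grip":1,"xyz":[0.03,-0.1,0.03],"yaw":0},{"grip":1,"xyz":[0.09,-0.1,0.07],"yaw":0}]'
python3 -m handwheel '[{"grip":1,"xyz":[0.08,0,0.04],"yaw":0},{"grip":1,"xyz":[0.17,0,0.06],"yaw":0},{"grip":1,"xyz":[0.26,0,0.06],"yaw":0},{"grip":1,"xyz":[0.35,0,0.06],"yaw":0},{"grip":1,"xyz":[0.43,0,0.062],"yaw":0}]'
python3 -m handwheel '[{"grip":1,"xyz":[0.05,0,0],"yaw":0},{"grip":1,"xyz":[0.08,0,0],"yaw":0},{"grip":1,"xyz":[0.088,0,0],"yaw":0},{"grip":1,"xyz":[0.088,0,0],"yaw":0}]'
python3 - <<'E'
from h import *
plan(.522,.005,.1347)
E
```

```text
t: 26.05
tool_pos: [0.4913, 0.2674, 0.1858]
tcp_rot: [-1.208, 1.206, -1.206]
contact_force: [0.2, -0.7, -3.4]
width: 0.377
t: 26.68
tool_pos: [0.5223, 0.0493, 0.1851]
tcp_rot: [-1.208, 1.208, -1.211]
contact_force: [0.5, 0.5, -2.2]
width: 0.378
t: 27.18
tool_pos: [0.5221, 0.008, 0.184]
tcp_rot: [-1.209, 1.208, -1.208]
contact_force: [0.2, 0.9, -1.9]
width: 0.379
t 27.18 pos [0.5221 0.008  0.184 ] ang 0.07 tilt [-0.001 -1.     0.   ] w 0.379 F [ 0.2  0.9 -1.9]
cmd xyz [ 0.0061  0.0987 -0.0003] yaw 0.0004
```

Lower to just above the disc and check alignment.

```bash
python3 -m handwheel '[{"grip":1,"xyz":[0.005,0.03,0],"yaw":0},{"grip":1,"xyz":[0.005,0.06,0],"yaw":0},{"grip":1,"xyz":[0.005,0.08,0],"yaw":0},{"grip":1,"xyz":[0.005,0.09,0],"yaw":0},{"grip":1,"xyz":[0.005,0.09,0],"yaw":0}]'
python3 - <<'E'
from h import *
plan(.522,.005,.1347)
from station import *
import cv2
for n in('side','top'): cv2.imwrite(f'pics/{n}8.png',camera(n)['pixels'])
a=cv2.imread('pics/side8.png')[140:260,190:310]
cv2.imwrite('pics/s8c.png',cv2.resize(a,None,fx=5,fy=5,interpolation=cv2.INTER_CUBIC))
E
```

```text
t: 27.8
tool_pos: [0.5218, 0.0047, 0.1383]
tcp_rot: [-1.21, 1.21, -1.208]
contact_force: [-0.5, -0.0, -2.5]
width: 0.375
t 27.8 pos [0.5218 0.0047 0.1383] ang 0.02 tilt [-0.    -1.    -0.001] w 0.375 F [-0.5 -0.  -2.5]
cmd xyz [-0.0006  0.0072  0.0003] yaw 0.0001
```

View pics/s8c.png

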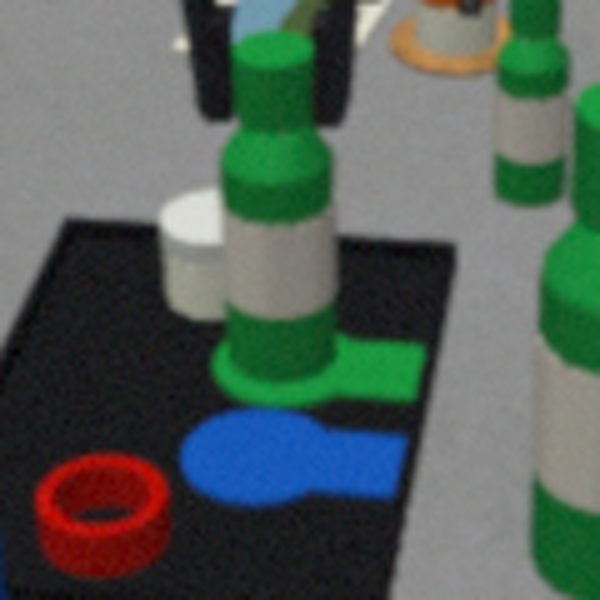

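Run:
```python
from h import *
import cv2
im=cv2.imread('pics/side4.png')
b,g,r=[im[...,i].astype(int) for i in range(3)]
for n,m in (('blue',(b>120)&(r<80)),('green',(g>90)&(r<80)&(b<110))):
    mm=np.zeros_like(m);mm[200:243,222:280]=m[200:243,222:280]
    if n=='green': mm[224:]=0
    P=np.array([w('side',u,v,.007)[:2] for v,u in np.argwhere(mm)])
    def inside(c):
        d=P-c; th=-.02; x=d[:,0]*np.cos(th)+d[:,1]*np.sin(th); y=-d[:,0]*np.sin(th)+d[:,1]*np.cos(th)
        return ((np.hypot(x,y)<.0325)|((x<0)&(x>-.0605)&(abs(y)<.0205))).sum()
    G=np.arange(-.006,.0061,.0005)
    m0=np.array([.522,.0725 if n=='blue' else .0045])
    sc=np.array([[inside(m0+[i,j]) for j in G] for i in G]);k=np.argwhere(sc>=sc.max()-1)
    print(n,len(P),sc.max(),m0+[G[k[:,0]].mean(),G[k[:,1]].mean()])
# base left/right edge tangents & cap
z=.0106
print('cap side',w('side',274,50,z+.15,(190,140,5)))
K,R,t=CAM['side']
def proj(X): p=K@(R@np.array(X)+t); return p[:2]/p[2]
def crop(X): p=proj(X); return ((p-[190,140]+.5)*5-.5).round(1)
for c in [(.5218,.0047),(.523,.0047)]:
    E=np.array([crop((c[0]+.024*np.cos(a),c[1]+.024*np.sin(a),z)) for a in np.linspace(0,6.28,60)])
    print('base',c,E.min(0),E.max(0))
for c in [(.522,.005)]:
    E=np.array([crop((c[0]+.032*np.cos(a),c[1]+.032*np.sin(a),.007)) for a in np.linspace(0,6.28,60)])
    print('disc',c,E.min(0),E.max(0))
```

```text
blue 645 636 [0.52233333 0.07133333]
green 562 538 [0.52125 0.00275]
cap side [0.5209 0.0046 0.1606]
base (0.5218, 0.0047) [227.7 326.8] [337.2 388.9]
base (0.523, 0.0047) [224.9 326.6] [334.5 388.7]
disc (0.522, 0.005) [209.2 323.9] [355.1 407. ]
```

Bottle is centred over the disc within about 1–2 mm. Set down.

```bash
python3 -m handwheel '[{"grip":1,"xyz":[-0.002,0.003,0],"yaw":0},{"grip":1,"xyz":[-0.002,0.006,0],"yaw":0},{"grip":1,"xyz":[-0.002,0.007,0],"yaw":0},{"grip":1,"xyz":[-0.002,0.008,0],"yaw":0}]'
python3 -m handwheel '[{"grip":1,"xyz":[0,0.0015,0],"yaw":0},{"grip":1,"xyz":[0,0.0015,0],"yaw":0}]'
```

```text
t: 28.4
tool_pos: [0.522, 0.0055, 0.1347]
tcp_rot: [-1.209, 1.209, -1.209]
contact_force: [0.4, 0.1, 1.0]
width: 0.378
t: 28.65
tool_pos: [0.5225, 0.0056, 0.1346]
tcp_rot: [-1.209, 1.208, -1.21]
contact_force: [0.2, -0.0, 4.8]
width: 0.379
```

```bash
python3 -m handwheel '[{"grip":0.1,"xyz":[0,-0.001,0],"yaw":0},{"grip":0,"xyz":[0,-0.001,0],"yaw":0},{"grip":-0.5,"xyz":[0,-0.001,0],"yaw":0},{"grip":-0.8,"xyz":[0,-0.001,0],"yaw":0},{"grip":-0.8,"xyz":[0,-0.001,0],"yaw":0}]'
python3 -m handwheel '[{"grip":-1,"xyz":[0,-0.04,0],"yaw":0},{"grip":-1,"xyz":[0,-0.11,0],"yaw":0},{"grip":-1,"xyz":[0,-0.18,0],"yaw":0},{"grip":-1,"xyz":[-0.05,-0.23,0],"yaw":0},{"grip":-1,"xyz":[-0.13,-0.23,0.02],"yaw":0}]'
python3 -m handwheel '[{"grip":-1,"xyz":[-0.12,0,0.02],"yaw":0},{"grip":-1,"xyz":[-0.24,0,0.04],"yaw":0},{"grip":-1,"xyz":[-0.35,0,0.07],"yaw":0},{"grip":-1,"xyz":[-0.45,0.05,0.08],"yaw":0},{"grip":-1,"xyz":[-0.5,0.1,0.08],"yaw":0}]'
python3 -m handwheel '[{"grip":-1,"xyz":[0,0,0],"yaw":0},{"grip":-1,"xyz":[0,0,0],"yaw":0}]'
python3 - <<'E'
from h import *
plan(.571,.3218,.1325)
E
```

```text
t: 29.28
tool_pos: [0.522, 0.0056, 0.1344]
tcp_rot: [-1.209, 1.209, -1.209]
contact_force: [-0.9, 1.0, -0.6]
width: 0.817
t: 29.9
tool_pos: [0.5332, 0.07, 0.2515]
tcp_rot: [-1.206, 1.208, -1.214]
contact_force: [0.7, 1.4, 0.8]
width: 1.002
t: 30.52
tool_pos: [0.5713, 0.3243, 0.1988]
tcp_rot: [-1.209, 1.208, -1.205]
contact_force: [1.0, -0.3, 0.9]
width: 1.002
t: 30.78
tool_pos: [0.5726, 0.3194, 0.2]
tcp_rot: [-1.209, 1.209, -1.211]
contact_force: [0.8, 0.8, -1.2]
width: 1.002
t 30.77 pos [0.5726 0.3194 0.2   ] ang -0.05 tilt [ 0.001 -1.     0.001] w 1.002 F [ 0.8  0.8 -1.2]
cmd xyz [-0.0049  0.135  -0.0034] yaw -0.0003
```

```bash
python3 -m handwheel '[{"grip":-1,"xyz":[-0.003,0.05,-0.003],"yaw":0},{"grip":-1,"xyz":[-0.003,0.1,-0.003],"yaw":0},{"grip":-1,"xyz":[-0.003,0.134,-0.003],"yaw":0},{"grip":-1,"xyz":[-0.003,0.134,-0.003],"yaw":0},{"grip":0,"xyz":[-0.003,0.134,-0.003],"yaw":0}]'
python3 -m handwheel '[{"grip":1,"xyz":[0,0,0],"yaw":0},{"grip":1,"xyz":[0,0,0],"yaw":0},{"grip":1,"xyz":[0,0,0],"yaw":0},{"grip":1,"xyz":[0,0,0],"yaw":0},{"grip":1,"xyz":[0,0,0],"yaw":0}]'
python3 - <<'E'
from h import *
plan(.5225,.0735,.182)
E
```

```text
t: 31.4
tool_pos: [0.5712, 0.3222, 0.1336]
tcp_rot: [-1.207, 1.209, -1.21]
contact_force: [-0.1, 0.8, -0.0]
width: 0.91
t: 32.02
tool_pos: [0.5706, 0.3221, 0.1325]
tcp_rot: [-1.209, 1.209, -1.209]
contact_force: [0.9, 0.1, -1.4]
width: 0.378
t 32.02 pos [0.5706 0.3221 0.1325] ang 0.01 tilt [-0. -1.  0.] w 0.378 F [ 0.9  0.1 -1.4]
cmd xyz [ 0.4971 -0.0991 -0.0963] yaw 0.0
```

```bash
python3 -m handwheel '[{"grip":1,"xyz":[0,-0.02,0],"yaw":0},{"grip":1,"xyz":[0,-0.06,0],"yaw":0},{"grip":1,"xyz":[0,-0.1,0],"yaw":0},{"grip":1,"xyz":[0.03,-0.1,-0.01],"yaw":0},{"grip":1,"xyz":[0.09,-0.1,-0.03],"yaw":0}]'
python3 -m handwheel '[{"grip":1,"xyz":[0.08,0,-0.02],"yaw":0},{"grip":1,"xyz":[0.17,0,-0.045],"yaw":0},{"grip":1,"xyz":[0.26,0,-0.066],"yaw":0},{"grip":1,"xyz":[0.34,0,-0.066],"yaw":0},{"grip":1,"xyz":[0.38,0,-0.066],"yaw":0}]'
python3 -m handwheel '[{"grip":1,"xyz":[0.02,0,0],"yaw":0},{"grip":1,"xyz":[0.025,0,0],"yaw":0},{"grip":1,"xyz":[0.025,0,0],"yaw":0},{"grip":1,"xyz":[0.025,0,0],"yaw":0}]'
python3 - <<'E'
from h import *
plan(.5225,.0735,.1375)
E
```

```text
t: 32.65
tool_pos: [0.5549, 0.2767, 0.1826]
tcp_rot: [-1.209, 1.208, -1.208]
contact_force: [0.7, -0.2, -2.1]
width: 0.377
t: 33.28
tool_pos: [0.5214, 0.0828, 0.182]
tcp_rot: [-1.21, 1.212, -1.213]
contact_force: [0.1, 0.3, -2.3]
width: 0.376
t: 33.78
tool_pos: [0.5224, 0.0757, 0.1825]
tcp_rot: [-1.21, 1.208, -1.208]
contact_force: [-0.7, 0.0, -3.3]
width: 0.376
t 33.77 pos [0.5224 0.0757 0.1825] ang 0.1 tilt [-0.001 -1.     0.   ] w 0.376 F [-0.7  0.  -3.3]
cmd xyz [0.0044 0.0899 0.0002] yaw 0.0006
```

```bash
python3 -m handwheel '[{"grip":1,"xyz":[0.004,0.03,0],"yaw":0},{"grip":1,"xyz":[0.004,0.06,0],"yaw":0},{"grip":1,"xyz":[0.004,0.08,0],"yaw":0},{"grip":1,"xyz":[0.004,0.09,0],"yaw":0},{"grip":1,"xyz":[0.004,0.09,0],"yaw":0}]'
python3 - <<'E'
from h import *
plan(.5225,.0735,.1335)
from station import *
import cv2
for n in('side','top'): cv2.imwrite(f'pics/{n}9.png',camera(n)['pixels'])
a=cv2.imread('pics/side9.png')[140:260,190:310]
cv2.imwrite('pics/s9c.png',cv2.resize(a,None,fx=5,fy=5,interpolation=cv2.INTER_CUBIC))
K,R,t=CAM['side']
def crop(X): p=K@(R@np.array(X)+t); p=p[:2]/p[2]; return ((p-[190,140]+.5)*5-.5).round(1)
def ell(c,r,z): E=np.array([crop((c[0]+r*np.cos(a),c[1]+r*np.sin(a),z)) for a in np.linspace(0,6.28,60)]);return E.min(0),E.max(0)
print('base',ell((.5225,.0735),.024,.011)); print('disc',ell((.5225,.0735),.032,.007));print('gbase',ell((.522,.005),.024,.007));print('gdisc',ell((.522,.005),.032,.007))
E
```

```text
t: 34.4
tool_pos: [0.5223, 0.0726, 0.1371]
tcp_rot: [-1.21, 1.209, -1.209]
contact_force: [0.5, 0.2, -0.9]
width: 0.378
t 34.4 pos [0.5223 0.0726 0.1371] ang 0.02 tilt [-0.    -1.    -0.001] w 0.378 F [ 0.5  0.2 -0.9]
cmd xyz [-0.0017  0.0071  0.0004] yaw 0.0001
base (array([197.9, 416. ]), array([314.1, 485.8]))
disc (array([179. , 412.6]), array([333.7, 505.9]))
gbase (array([227.4, 333.8]), array([336.8, 396.1]))
gdisc (array([209.2, 323.9]), array([355.1, 407. ]))
```

View pics/s9c.png

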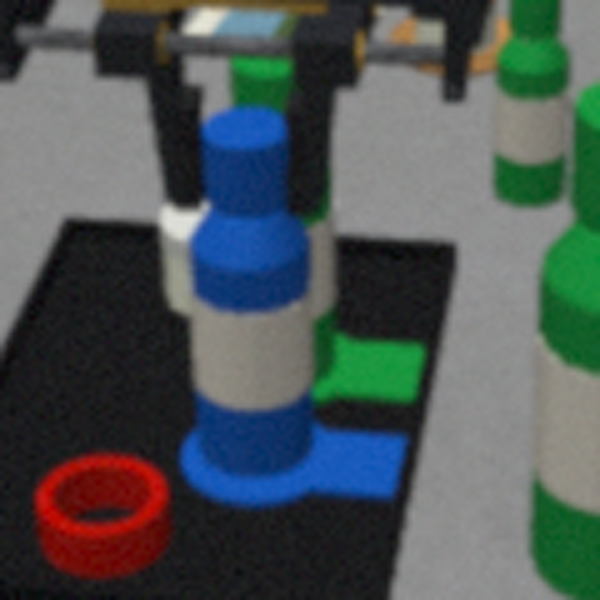

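```bash
python3 -m handwheel '[{"grip":1,"xyz":[-0.003,0.003,0],"yaw":0},{"grip":1,"xyz":[-0.003,0.006,0],"yaw":0},{"grip":1,"xyz":[-0.003,0.007,0],"yaw":0},{"grip":1,"xyz":[-0.003,0.008,0],"yaw":0}]'
python3 -m handwheel '[{"grip":1,"xyz":[0,0.0015,0],"yaw":0},{"grip":1,"xyz":[0,0.0015,0],"yaw":0}]'
```

```text
t: 35.0
tool_pos: [0.5225, 0.0741, 0.1334]
tcp_rot: [-1.209, 1.209, -1.209]
contact_force: [0.6, -0.4, -2.5]
width: 0.377
t: 35.25
tool_pos: [0.5229, 0.0742, 0.1332]
tcp_rot: [-1.209, 1.209, -1.209]
contact_force: [-1.2, -0.3, 5.4]
width: 0.377
```

```bash
python3 -m handwheel '[{"grip":0.1,"xyz":[0,-0.001,0],"yaw":0},{"grip":0,"xyz":[0,-0.001,0],"yaw":0},{"grip":-0.5,"xyz":[0,-0.001,0],"yaw":0},{"grip":-0.8,"xyz":[0,-0.001,0],"yaw":0},{"grip":-0.8,"xyz":[0,-0.001,0],"yaw":0}]'
python3 -m handwheel '[{"grip":-1,"xyz":[0,-0.04,0],"yaw":0},{"grip":-1,"xyz":[0,-0.11,0],"yaw":0},{"grip":-1,"xyz":[0,-0.18,0],"yaw":0},{"grip":-1,"xyz":[0.06,-0.23,0],"yaw":0},{"grip":-1,"xyz":[0.16,-0.25,0],"yaw":0}]'
python3 -m handwheel '[{"grip":-1,"xyz":[0.12,0,0],"yaw":0},{"grip":-1,"xyz":[0.24,0,0],"yaw":0},{"grip":-1,"xyz":[0.36,0,0],"yaw":0},{"grip":-1,"xyz":[0.48,0,0],"yaw":0},{"grip":-1,"xyz":[0.6,0,0],"yaw":0}]'
python3 -m handwheel '[{"grip":-1,"xyz":[0.12,0,-0.08],"yaw":0},{"grip":-1,"xyz":[0.24,0,-0.16],"yaw":0},{"grip":-1,"xyz":[0.3,0,-0.24],"yaw":0},{"grip":-1,"xyz":[0.35,0,-0.3],"yaw":0},{"grip":-1,"xyz":[0.35,0,-0.3],"yaw":0}]'
python3 -m handwheel '[{"grip":-1,"xyz":[0,0,0],"yaw":0},{"grip":-1,"xyz":[0,0,0],"yaw":0},{"grip":-1,"xyz":[0,0,0],"yaw":0}]'
python3 - <<'E'
from h import *
plan(.5,0,.3)
from station import *
import cv2
for n in('side','top'): cv2.imwrite(f'pics/{n}10.png',camera(n)['pixels'])
a=cv2.imread('pics/top10.png')[140:240,170:290]
cv2.imwrite('pics/t10c.png',cv2.resize(a,None,fx=5,fy=5,interpolation=cv2.INTER_CUBIC))
a=cv2.imread('pics/side10.png')[110:260,170:310]
cv2.imwrite('pics/s10c.png',cv2.resize(a,None,fx=4,fy=4,interpolation=cv2.INTER_CUBIC))
E
```

```text
t: 35.88
tool_pos: [0.5225, 0.0741, 0.1331]
tcp_rot: [-1.209, 1.209, -1.209]
contact_force: [-0.6, 0.0, -0.1]
width: 0.813
t: 36.5
tool_pos: [0.5236, -0.0046, 0.2615]
tcp_rot: [-1.207, 1.203, -1.207]
contact_force: [1.3, -0.1, -0.4]
width: 0.995
t: 37.12
tool_pos: [0.5226, -0.3078, 0.26]
tcp_rot: [-1.209, 1.207, -1.21]
contact_force: [0.4, 0.5, -0.3]
width: 0.996
t: 37.75
tool_pos: [0.3686, -0.4845, 0.2593]
tcp_rot: [-1.208, 1.214, -1.215]
contact_force: [1.0, 1.2, -0.4]
width: 1.0
t: 38.12
tool_pos: [0.3737, -0.48, 0.2584]
tcp_rot: [-1.21, 1.207, -1.208]
contact_force: [0.4, -0.9, 0.4]
width: 1.0
t 38.12 pos [ 0.3737 -0.48    0.2584] ang 0.13 tilt [-0. -1.  0.] w 1.0 F [ 0.4 -0.9  0.4]
cmd xyz [-0.9594 -0.0829  0.2549] yaw 0.0007
```

View pics/t10c.png

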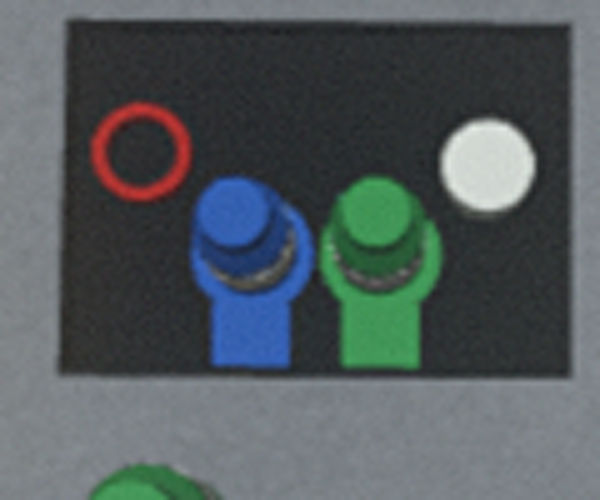

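View pics/s10c.png

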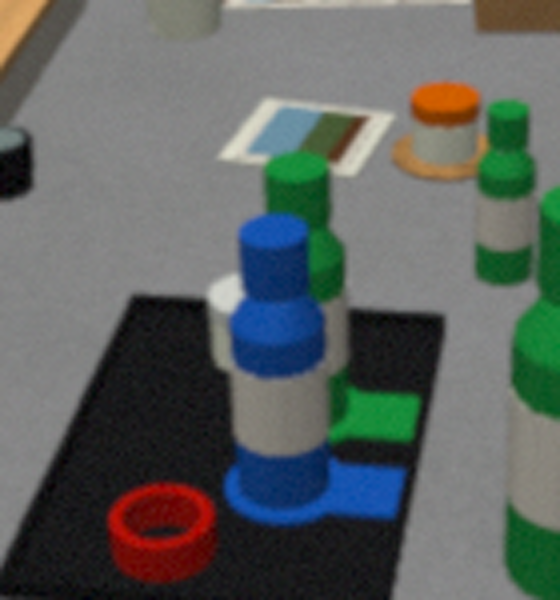

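View pics/top10.png

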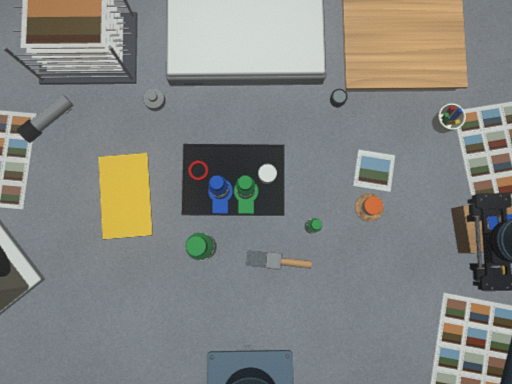

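Run:
```python
from h import *
T=(170,140,5);S=(170,110,4)
print('blue',w('top',235,212,.157,T),w('side',274,232,.157,S))
print('green',w('top',376,212,.157,T),w('side',297,168,.157,S))
print('tape',w('top',142,152,.026,T),'white',w('top',488,165,.046,T))
```

```text
blue [0.5238 0.0728 0.157 ] [0.5226 0.0732 0.157 ]
green [0.523  0.0066 0.157 ] [0.5218 0.0066 0.157 ]
tape [0.5748 0.1304 0.026 ] white [ 0.5625 -0.0503  0.046 ]
```

View pics/side10.png

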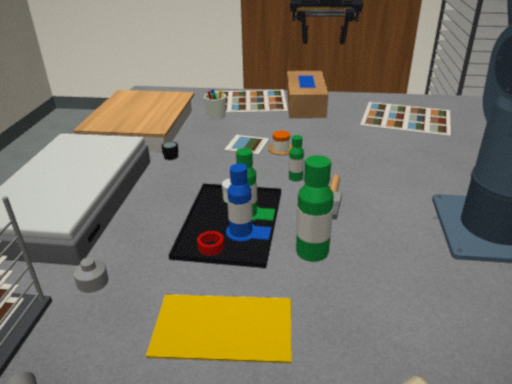

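Everything stands where it should, and the gripper touches nothing. Handing in.

```bash
python3 -c "
from station import *
print(close_job())"
```

```text
the job is handed in; nothing more can be done
None
```

The job is done in the order asked, and I handed it in at about 38 s of robot time. I stood the blue and then the green bottle on the yellow board and set the orange-lidded pot on the coaster. Then I put the green and finally the blue bottle back on their own discs.

Last checks in the camera pictures:

- **Upright and clear:** all three stand upright, and the open gripper touches nothing.
- **Pot:** about 1 mm from the coaster's centre in the top view and about 2 mm in the side view.
- **Bottles:** blue is about 1 mm from its disc's centre and green about 1–2 mm.
- **Left alone:** the white-lidded pot and the tape read within 1 mm of where they started.

The two cameras disagreed by about 3 mm in y on where the discs lie. I used the mean, so the disc offsets are only that certain. The highest force I read at a set-down was about 12 N.

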